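Hold a stacked order on the hot plate

TASK

With the sliding carriage still pulled out, stack every closed takeaway box into one square column on its outlined seat, long sides across the slide and the small box on the very top. Then push the loaded carriage away from you until its spring detent snaps it fully home, and only after that turn the dial on the control box clockwise until its nose points at the steel index tab. Keep the column square and leave the label roll and the ramekin where they are.

Things in the scene. Friction and masses are not known exactly. Their poses are not given: they have to be found in the camera images.
- unit: steel hot-holding base, fixed, 320 x 176 mm, side rails 29 mm high, end stop at the far end. Origin on the worktop near its centre; its x is the push direction (away from the robot, up to about 12 degrees off straight ahead), its y points left across the slide. Heat lamps hang beyond it: rim of the middle one about 0.8 m up, those over the far corners about 0.6 m
- carriage (a joint): travel of the aluminium carriage along the base's x, in m: 0 pulled out, 0.090 fully home; it starts between 0 and 0.03. About 1 N of friction (plus drag: 25 N per m/s) until, between about 0.064 and 0.078, the spring detent resists with up to about 6 N more; beyond that the spring pulls it home by itself against the stop and holds it there. It cannot lift
- seat (a point): centre of the outlined seat (76 x 122 mm) on top of the carriage, 28 mm above the worktop; moves with the carriage; its axes are those of the base. The carriage plate is 165 mm (x) by 128 mm (y)
- push_plate (a point): point on the robot-side face of the carriage's upright push plate, on its middle, 65 mm above the worktop and 99 mm before the seat centre. The plate is 80 mm wide across the slide, 8 mm thick (12 mm at its black rounded top strip, which stands 2 mm proud of this face), and its top is 76 mm above the worktop
- control_box: grey control box, 118 x 118 x 50 mm, 2 kg, standing loose on four rubber feet, with the dial on its top. Origin on the worktop under its centre (the dial's upright axis). It stands to the left or right of the base at an angle
- dial (a joint): angle of the black dial in rad, 0 to 4.7, growing clockwise seen from above. At 0 the nose points along the control box's -x (about towards the robot). Friction about 0.04 N m; stays where it is left
- dial_grip (a point): on the dial's axis, 78 mm above the worktop, the height to grip: the dial's bar grip is 58 mm long (along the nose direction), 14 mm wide and spans 60 to 88 mm above the worktop, over a 62 mm round skirt
- dial_nose (a point): point 40 mm from the dial axis in the direction of the nose, the small pointer at one end of the bar grip (a white line on top of the bar runs towards it)
- index_tab (a joint): angle of the steel index tab on the rim of the dial plate, in rad, same zero and sense as the dial; stays put on the box during the task and is 1.0 to 3.3 rad clockwise of where the dial starts
- index_mark (a point): point 40 mm from the dial axis in the direction of the index tab: the nose is on it when the dial is set
- small_box: the small closed takeaway box, black with a flat white lid, 70 mm (its x) x 84 mm (its y) x 32 mm high, 0.1 kg; origin at the centre of its underside; always present
- label_roll: yellow roll of labels, 73 mm across, 25 mm high, lying flat: leave alone; origin at the centre of its underside
- ramekin: white ramekin, 71 mm across, 44 mm high: leave alone; origin at the centre of its underside
- box_a: closed takeaway box, black plastic with a flat white lid, 70 mm (its x) x 120 mm (its y) x 44 mm high, 0.2 kg; origin at the centre of its underside. One of four alike, of which two or three are present
- box_b: closed takeaway box, black plastic with a flat white lid, 70 mm (its x) x 120 mm (its y) x 44 mm high, 0.2 kg; origin at the centre of its underside. One of four alike, of which two or three are present
- box_c: closed takeaway box, black plastic with a flat white lid, 70 mm (its x) x 120 mm (its y) x 44 mm high, 0.2 kg; origin at the centre of its underside. One of four alike, of which two or three are present
- box_d: closed takeaway box, black plastic with a flat white lid, 70 mm (its x) x 120 mm (its y) x 44 mm high, 0.2 kg; origin at the centre of its underside. One of four alike, of which two or three are present
Not all that is in view belongs to the job. What is shaped like the small_box but orange is not meant.

How it is judged:
By the outcome, as a careful person would: the job done as asked, in the order asked, and still so for the second after the job is handed in, with the robot touching nothing.
Of box_a, box_b, box_c, box_d only 2 to 3 are there at a start; the rules pass over those that are not, and their reading is None.
At some moment in a run one of control_box may be knocked a few centimetres aside while the robot is not near it.
Once in a run the grip may slacken for a moment while it holds something.
It also fails if it takes over 210 s, if anything falls off the work surface, if the arm or the gripper's body presses on something with over 40 N, if the wrist force passes 120 N, or if a joint passes its speed limit or range.

ROBOT

A 7-joint arm with a two-finger parallel gripper is mounted at the origin on a cart in front of the work surface, level with it; the furniture and walls round the work are solid. World frame = base frame: x ahead of the robot, y to its left, z up, the work surface at z = 0. Lengths are in m, angles in rad, forces in N, time in s.
With the tool pointing down it reaches from about 0.4 to 0.875 m from the base axis. Payload 19.3 kg.
Tool frame: the origin (TCP) lies midway between the tips of the shut fingers; the grasp point (between the pads) lies 19 mm behind it (bot.pinch_z is the distance from the TCP to the grasp point, in m); z points along the fingers, y is the line along which they close (so a half turn about z gives the same grasp; the last joint's range is limited). The gripper opens to 85 mm and grips with 20 to 120 N. Pads are 22 mm wide; open, the fingers measure 114 mm over their backs; the gripper's body (76 mm by 85 mm) begins 54 mm behind the grasp point. The pads swing forward as they close: fully open they stand 13 mm farther back than shut.
Start: joints at [-1.368, 0.521, -0.036, 1.599, 0.021, 1.021, -0.113], TCP at [0.168, 0.602, 0.231] pointing down, gripper open.
Joint ranges: [-2.91, 2.91], [-0.3, 2.13], [-1.5, 1.42], [0.17, 2.43], [-1.26, 4.41], [0.16, 1.93], [-2.52, 2.52]. Speed limits (rad/s): [1.89, 1.89, 2.39, 2.39, 3.01, 3.01, 3.01].

INTERFACE

Orientations are given as [roll, pitch, yaw] about the fixed x, y, z axes, in that order (R = Rz(yaw) Ry(pitch) Rx(roll)).
In Python, from workcell import observe, viewer, bot gives the robot as it stands. The module is installed in compiled form; this text tells all that it offers.
- The arm moves only by the tool play_rows, never from a script. Its argument "motion" is a list of rows, each a list of 7 numbers: the shift along the tool's x, y, z in cm, then the turn, a rotation vector about the tool's x, y, z in rad, then the opening, from -1 (shut) to 1 (fully open), so that 0 is half open. A call has exactly 5 rows; each row is the pose to reach, as a shift and turn from the pose commanded when the call began, along the tool's axes at that moment; what a row does not reach only later rows make up. A row lasts 1/10 s, in which the tool goes at most 50 mm and 8.59 degrees, less where a joint would pass 70% of its speed; a pose out of reach is approached as far as the arm can. A call with a gripper value outside its range is refused whole. The fingers move at their own pace and stop on an object; "squeeze" is the grip in N (left out, the last holds). Time passes only in rows, so rows that repeat a pose let the fingers close, or fill a call up. It gives the time, the measured TCP pose, the force, the opening and the grip force at its end, in the units of the state.
- observe(): the state, without advancing time (a new reading comes with each control period).
- viewer.grab_frame(name): name is "scene" or "top" or "wrist"; returns (picture, depth): 420x560x3 uint8, red, green, blue; 420x560 float32, m along the optical axis (not along the pixel's ray), 0 where there is no reading.
- viewer.camera_info(name): a dict with "fx", "fy", "cx", "cy" (pixels), "R" (3x3) and "t" (3): a world point X has camera coordinates R X + t. Camera axes: x right, y down, z forward; pixel columns grow to the right and rows downward; lengths in m; the calibration is good to about 2 mm. A picture is of the moment at which its call begins: read the wrist's pose just before it. camera_info takes no time and is no camera call; for the wrist camera it gives the pose at the moment of the call.
- bot.job_done(): hands the job in; it is judged then, once.
The state is a dict: "clock": time; "qpos": joint angles; "qd": joint speeds; "joint_efforts": joint torques, N m; "position": TCP position; "tool_rot": TCP orientation; "force": force on the tool from outside, world axes, zero at the start; "moment": the same for the moment, N m; "grip_width": finger opening in m; "finger_force": force on a finger pad.
Only numpy, scipy, OpenCV 4.12 (cv2) and the standard library are available. Lean on these libraries where they do the work, as an engineer would, in place of code of your own. Each camera call takes 0.05 s, during which the arm holds its last target. There are 200 camera calls.

## Working session

There is one attempt and no reset: what is moved stays moved. The work goes in short steps, Python scripts to look and compute and a tool call to move; the robot and the scene stay as the last step left them, time stands still between calls to the robot, and variables do not carry over. Pictures are saved under pics/ and viewed, at most 19 in all, crops included, and the job is handed in when it is done.

Besides the shell and the picture viewer there is one more tool, called after "Request:" by a JSON object that holds its "fn" and its "kwargs". play_rows: Moves the arm, as the interface text tells. Its arguments: {"type":"object","properties":{"motion":{"type":"array"},"squeeze":{"type":"number"}},"required":["motion"]}

```bash
mkdir -p pics
python3 - <<'E'
from workcell import observe, viewer, bot
import cv2,numpy as np
for n in("scene","top"):
    p,d=viewer.grab_frame(n); cv2.imwrite(f"pics/{n}0.png",p[:,:,::-1]); np.savez(f"{n}0.npz",p=p,d=d,**viewer.camera_info(n))
    c=viewer.camera_info(n); print(n,c, -np.array(c["R"]).T@c["t"])
print(observe(),bot.pinch_z)
E
```

```text
scene {'fx': 510.214073986715, 'fy': 510.214073986715, 'cx': 273.4439425277094, 'cy': 199.887719713844, 'R': array([[ 0.47710764, -0.87853717, -0.02325389],
       [-0.46014202, -0.22717159, -0.85829039],
       [ 0.74875738,  0.42019699, -0.51263717]]), 't': array([-0.29444293,  0.33662831,  1.05580702])} [-0.4951655  -0.62585361  0.82332382]
top {'fx': 415.8467547238944, 'fy': 415.8467547238944, 'cx': 281.862268432983, 'cy': 213.98818082594133, 'R': array([[ 0.0124252 , -0.99949183, -0.02935454],
       [-0.9875464 , -0.00766154, -0.15714136],
       [ 0.1568366 ,  0.03094148, -0.98713976]]), 't': array([0.00494636, 0.57404575, 1.14129836])} [ 0.387838   -0.02597154  1.21697251]
{'clock': 0.1, 'qpos': array([-1.36816172,  0.52196188, -0.03633348,  1.59990886,  0.02117734,
        1.02110845, -0.11281211]), 'qd': array([ 0.0011226 , -0.00049731, -0.00171604, -0.00123746,  0.00113396,
        0.00010428,  0.00065922]), 'joint_efforts': array([ 4.89796730e-03, -9.28475547e+01,  1.98450252e+00, -3.70527613e+01,
        1.81608199e-02,  5.34309875e-03,  4.46756019e-05]), 'position': array([0.16835875, 0.6016007 , 0.23079365]), 'tool_rot': array([-3.14059107e+00,  4.70390812e-05,  2.86872761e+00]), 'force': array([-0.45307785, -0.96406527,  0.0323031 ]), 'moment': array([0.02833744, 0.05402572, 0.01949826]), 'finger_force': 0.0, 'grip_width': 0.08569330066295255} 0.0187
```

View pics/top0.png

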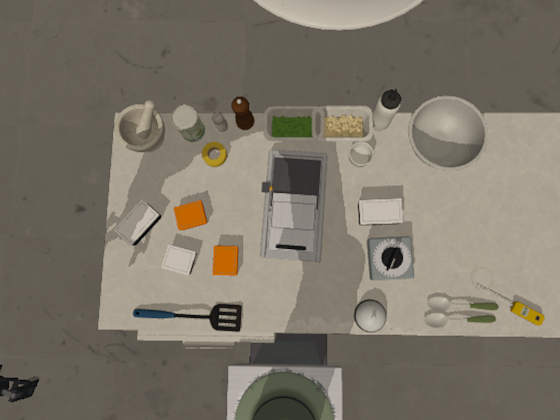

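View pics/scene0.png

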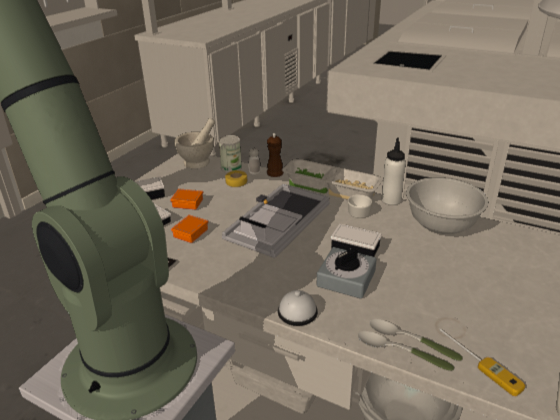

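The top view shows white-lidded black boxes at (138,222) and (381,211), and a small one at (179,260). The orange decoys are at (190,215) and (226,260). The base is at (295,205), with its push plate strip at (291,247). The control box and dial are at (391,258), the label roll at (214,155) and the ramekin at (360,153). Next I'll get heights and rectangles.

```bash
cat > h.py <<'E'
import numpy as np,cv2
from workcell import observe,viewer,bot
from scipy.spatial.transform import Rotation as Ro
def cloud(d,c):
    v,u=np.mgrid[:d.shape[0],:d.shape[1]]
    P=np.stack([(u-c["cx"])/c["fx"]*d,(v-c["cy"])/c["fy"]*d,d],-1)
    return (P-c["t"])@np.array(c["R"])       # R^T (P-t)
def ray(uv,z,c):
    uv=np.atleast_2d(uv).astype(float); R=np.array(c["R"])
    D=np.c_[(uv[:,0]-c["cx"])/c["fx"],(uv[:,1]-c["cy"])/c["fy"],np.ones(len(uv))]@R
    o=-R.T@c["t"]; return o+D*((z-o[2])/D[:,2])[:,None]
def rect(mask,z,c):
    "min-area rectangle of the mask cast on height z: centre, (long,short), yaw of the long side (deg)"
    P=ray(np.argwhere(mask)[:,::-1],z,c)[:,:2]
    hull=cv2.convexHull((P*1000).astype(np.float32)); (x,y),(w,h),a=cv2.minAreaRect(hull)
    if w<h: w,h,a=h,w,a+90
    return np.array([x,y])/1000,(w,h),(a+90)%180-90
E
python3 - <<'E'
from h import *
z=np.load("top0.npz"); c={k:z[k] for k in("fx","fy","cx","cy","R","t")}; p,d=z["p"],z["d"]
W=cloud(d,c); H=W[...,2]
for (u,v) in [(138,222),(179,260),(381,211),(190,215),(226,260),(291,247),(291,210),(300,175),(391,258),(410,275),(214,155),(360,153),(266,187),(381,198),(381,226)]:
    print((u,v),W[v,u].round(3),np.median(H[v-2:v+3,u-2:u+3]).round(3),p[v,u])
hsv=cv2.cvtColor(p,cv2.COLOR_RGB2HSV)
m=((hsv[...,1]<50)&(hsv[...,2]>150)&(H>0.02)).astype(np.uint8)
n,l,s,_=cv2.connectedComponentsWithStats(m)
for i in range(1,n):
    if s[i,4]>150:
        zz=np.median(H[l==i]); print(s[i],zz.round(3),rect(l==i,zz,c))
b=cv2.resize(p[120:300,110:430],None,fx=2.5,fy=2.5,interpolation=cv2.INTER_CUBIC); cv2.imwrite("pics/crop0.png",b[:,:,::-1])
E
```

```text
(138, 222) [0.547 0.424 0.046] 0.045 [193 184 171]
(179, 260) [0.441 0.304 0.03 ] 0.033 [196 187 174]
(381, 211) [ 0.585 -0.27   0.047] 0.045 [196 187 174]
(190, 215) [0.571 0.279 0.029] 0.031 [195 101   0]
(226, 260) [0.442 0.169 0.033] 0.032 [196 102   0]
(291, 247) [ 0.478 -0.016  0.077] 0.074 [23 23 24]
(291, 210) [ 0.588 -0.015  0.031] 0.028 [153 147 141]
(300, 175) [ 0.696 -0.041  0.017] 0.019 [53 50 50]
(391, 258) [ 0.45  -0.286  0.086] 0.082 [12 13 14]
(410, 275) [ 0.406 -0.346  0.043] 0.046 [122 125 120]
(214, 155) [0.761 0.221 0.002] -0.0 [132 124 112]
(360, 153) [ 0.769 -0.221  0.003] 0.007 [171 164 148]
(266, 187) [0.654 0.058 0.039] 0.037 [73 69 67]
(381, 198) [ 0.631 -0.281  0.   ] 0.001 [122 114 102]
(381, 226) [ 0.548 -0.279 -0.001] -0.001 [135 128 115]
[ 254    0  169   30 3480] 0.809 (array([ 0.66983441, -0.07010247]), (180.5491943359375, 34.1030387878418), 89.47810363769531)
[409  97  79  73 613] 0.098 (array([ 0.79847424, -0.44972296]), (215.44540405273438, 209.20220947265625), 89.93667602539062)
[115 101  38  33 327] 0.099 (array([0.85329498, 0.43104037]), (97.45
[... 595 characters left out ...]
35278, 0.01166641]), (171.3946075439453, 68.10042572021484), -5.463233947753906)
[ 359  198   44   26 1034] 0.044 (array([ 0.58561438, -0.26926825]), (120.16486358642578, 70.11518859863281), -87.27403783798218)
[118 200  41  45 769] 0.044 (array([0.54749048, 0.43026791]), (117.51194763183594, 68.35588073730469), -40.32108688354492)
[373 239  38  38 593] 0.047 (array([ 0.45217657, -0.29515994]), (103.67652130126953, 101.10325622558594), 68.22774505615234)
[161 244  34  31 714] 0.032 (array([0.44365454, 0.30735468]), (84.94209289550781, 68.95735931396484), 74.6170425415039)
[357 310  27  21 391] 0.044 (array([ 0.2825368, -0.235439 ]), (60.43907928466797, 59.69464111328125), -45.61659622192383)
```

View pics/crop0.png

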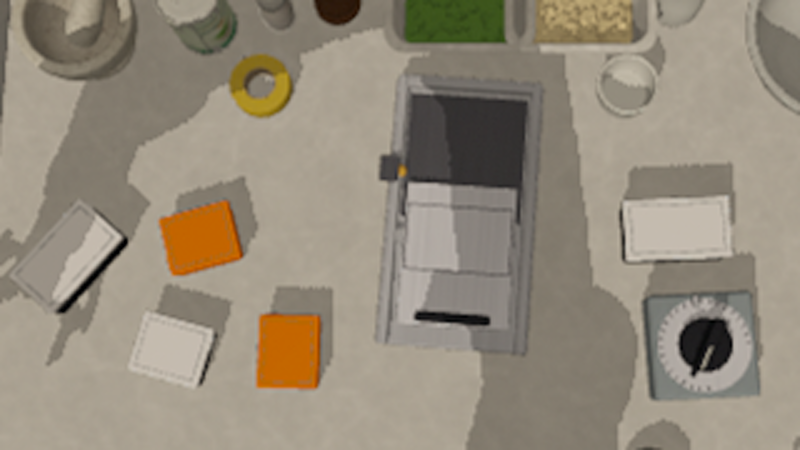

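Candidates: big boxes at (138,222) and (381,211), small white box at (179,260). The orange ones at (190,215) and (226,260) and the cloche at (370,316) are rejected. Only two big boxes are present. I'll set out to the left big box.

```bash
cat >> h.py <<'E'
def go(x,y,z,yawdeg,src=None):
    "print shift (cm, tool axes) and turn (rad) from the measured pose to a tool-down pose; src prior target"
    s=observe(); p=np.array(s["position"]); R=Ro.from_euler("xyz",s["tool_rot"])
    if src: p=np.array(src[:3]); R=Ro.from_euler("xyz",[np.pi,0,np.radians(src[3])])
    T=Ro.from_euler("xyz",[np.pi,0,np.radians(yawdeg)])
    d=R.inv().apply(np.array([x,y,z])-p)*100; r=(R.inv()*T).as_rotvec()
    print("shift cm",d.round(2),"turn",r.round(3),"| dist",np.linalg.norm(d).round(1),"deg",np.degrees(np.linalg.norm(r)).round(1))
E
python3 - <<'E'
from h import *
go(.36,.515,.2,152); go(.5475,.43,.15,140,(.36,.515,.2,152))
E
```

```text
shift cm [-20.79  -3.17   3.08] turn [-0.001  0.     0.216] | dist 21.3 deg 12.4
shift cm [-20.55   1.3    5.  ] turn [ 0.    -0.     0.209] | dist 21.2 deg 12.0
```

Request:
{"fn": "play_rows", "kwargs": {"motion": [[-4.2,-0.6,0.6,0,0,0.04,1],[-8.4,-1.2,1.2,0,0,0.08,1],[-12.6,-1.9,1.8,0,0,0.13,1],[-16.8,-2.5,2.4,0,0,0.17,1],[-20.8,-3.2,3.1,0,0,0.216,1]]}}

```text
clock: 0.6
position: [0.3617, 0.514, 0.1999]
tool_rot: [-3.141, 0.0, 2.651]
force: [0.3, 1.1, -0.1]
grip_width: 0.0852
finger_force: 0.0
```

Request:
{"fn": "play_rows", "kwargs": {"motion": [[-4.2,0.3,1,0,0,0.04,1],[-8.4,0.5,2,0,0,0.08,1],[-12.6,0.8,3,0,0,0.13,1],[-16.8,1.1,4,0,0,0.17,1],[-20.5,1.3,5,0,0,0.209,1]]}}

```text
clock: 1.1
position: [0.549, 0.4288, 0.1495]
tool_rot: [-3.141, 0.0, 2.441]
force: [0.5, -0.2, 0.5]
grip_width: 0.0858
finger_force: 0.0
```

Run:
```python
from h import *
s=observe(); print(s["clock"],s["position"],np.degrees(s["tool_rot"]),s["qpos"].round(2))
c=viewer.camera_info("wrist"); p,d=viewer.grab_frame("wrist"); np.savez("w1.npz",p=p,d=d,**c)
cv2.imwrite("pics/w1.png",p[:,:,::-1]); print(-np.array(c["R"]).T@c["t"])
W=cloud(d,c);H=W[...,2];hsv=cv2.cvtColor(p,cv2.COLOR_RGB2HSV)
m=((hsv[...,1]<60)&(hsv[...,2]>90)&(H>0.038)&(H<0.05)).astype(np.uint8)
n,l,st,_=cv2.connectedComponentsWithStats(m)
for i in range(1,n):
    if st[i,4]>800: print(st[i],np.median(H[l==i]).round(4),rect(l==i,0.044,c))
```

```text
1.1 [0.54898225 0.42879643 0.14949759] [-1.79969112e+02  1.66842409e-02  1.39883531e+02] [-0.81  0.72  0.1   1.46 -0.08  0.96  0.18]
[0.49011833 0.47832414 0.29133786]
[  232   123   103   162 15504] 0.0433 (array([0.54794312, 0.43185245]), (119.55595397949219, 69.225830078125), -40.429351806640625)
```

View pics/w1.png

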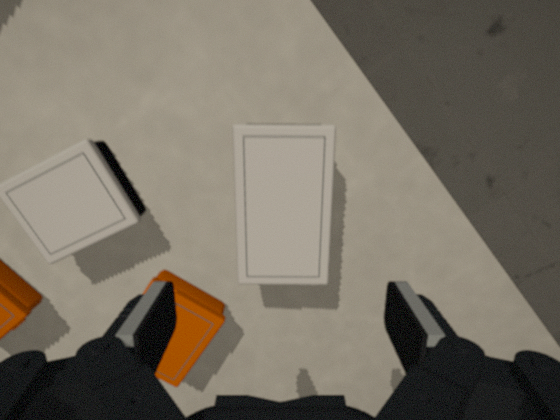

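The close view confirms it: the white lid is at (285,205), 120x69 mm at height 43 mm, and the fingers are clear on both sides. Next is the descent.

Run:
```python
from h import *
go(.548,.4318,.002,139.6)
```

```text
shift cm [ 1.03  0.25 14.57] turn [-0.002  0.004 -0.003] | dist 14.6 deg 0.3
```

Run:
```python
from h import *
s=observe(); print(s["clock"],s["position"],s["tool_rot"],s["qd"].round(3),s["force"])
```

```text
1.15 [0.55403131 0.4238111  0.14771766] [-3.13927612  0.00382156  2.43359366] [-0.033 -0.029  0.006  0.054  0.024 -0.01  -0.034] [ 2.21017006 -7.95973079 -3.24930074]
```

Request:
{"fn": "play_rows", "kwargs": {"motion": [[0,0,0,0,0,0,1],[0,0,0,0,0,0,1],[0,0,0,0,0,0,1],[0,0,0,0,0,0,1],[0,0,0,0,0,0,1]]}}

```text
clock: 1.65
position: [0.5467, 0.4308, 0.1506]
tool_rot: [3.141, -0.0, 2.445]
force: [1.1, 0.1, -0.7]
grip_width: 0.0851
finger_force: 0.0
```

Run:
```python
from h import *
go(.548,.4318,.002,139.6)
```

```text
shift cm [-0.04  0.15 14.86] turn [ 0.    -0.     0.008] | dist 14.9 deg 0.5
```

Request:
{"fn": "play_rows", "kwargs": {"motion": [[0,0.1,4,0,0,0.008,1],[0,0.15,8,0,0,0.008,1],[0,0.15,11.5,0,0,0.008,1],[0,0.15,13.8,0,0,0.008,1],[0,0.15,14.8,0,0,0.008,1]], "squeeze": 50}}

```text
clock: 2.15
position: [0.5469, 0.4309, -0.0]
tool_rot: [-3.139, -0.0, 2.436]
force: [-0.1, 0.2, -0.5]
grip_width: 0.0853
finger_force: 0.0
```

Request:
{"fn": "play_rows", "kwargs": {"motion": [[0,0,0,0,0,0,1],[0,0,0,0,0,0,-1],[0,0,0,0,0,0,-1],[0,0,0,0,0,0,-1],[0,0,0,0,0,0,-1]]}}

```text
clock: 2.65
position: [0.5489, 0.432, 0.0041]
tool_rot: [3.139, 0.0, 2.436]
force: [-1.4, 0.4, 7.9]
grip_width: 0.0693
finger_force: 57.5
```

Request:
{"fn": "play_rows", "kwargs": {"motion": [[0,0,0,0,0,0,-1],[0,0,-2,0,0,0,-1],[0,0,-6,0,0,0,-1],[0,0,-10,0,0,0,-1],[0,0,-13,0,0,0,-1]]}}

```text
clock: 3.15
position: [0.5488, 0.4317, 0.1369]
tool_rot: [3.138, 0.0, 2.436]
force: [0.8, 0.8, -3.0]
grip_width: 0.0688
finger_force: 57.8
```

Run:
```python
from h import *
s=observe(); print(s["position"])
P=(.547,.431,.134,139.6)
go(.5,.25,.19,112,P); go(.48,.1,.22,87,(.5,.25,.19,112))
# base yaw from top view: rail outer edges at z=.029
z=np.load("top0.npz"); c={k:z[k] for k in("fx","fy","cx","cy","R","t")}
H=cloud(z["d"],c)[...,2]; W=cloud(z["d"],c)
q=np.array([(403,75),(378,343),(541,84),(523,353),(407,205),(517,208),(404,268),(513,273)])/2.5+[110,120]
R=ray(q,.029,c)[:,:2]; print(R.round(3))
for i,j in((1,0),(3,2),(6,4),(7,5)): v=R[j]-R[i]; print(np.degrees(np.arctan2(v[1],v[0])).round(1))
```

```text
[0.54879841 0.43174667 0.13690437]
shift cm [ -8.15 -16.83  -5.6 ] turn [ 0.    -0.     0.482] | dist 19.5 deg 27.6
shift cm [-13.16  -7.47  -3.  ] turn [ 0.    -0.     0.436] | dist 15.4 deg 25.0
[[ 0.769  0.045]
 [ 0.451  0.069]
 [ 0.758 -0.118]
 [ 0.442 -0.096]
 [ 0.612  0.038]
 [ 0.609 -0.09 ]
 [ 0.538  0.04 ]
 [ 0.533 -0.085]]
-4.2
-3.9
-1.8
-3.5
```

Run:
```python
from h import *
z=np.load("top0.npz"); c={k:z[k] for k in("fx","fy","cx","cy","R","t")}; p=z["p"]
g=cv2.cvtColor(p,cv2.COLOR_RGB2GRAY)
m=np.zeros(g.shape,bool); m[240:256,268:312]=g[240:256,268:312]<60
print("strip",m.sum(),rect(m,.076,c)); P=ray(np.argwhere(m)[:,::-1],.076,c); print(P.mean(0))
# dark well (28mm? depth) and base outline
s=np.load("scene0.npz")
b=cv2.resize(p[145:270,250:340],None,fx=6,fy=4.8,interpolation=cv2.INTER_CUBIC)
b=cv2.resize(p[145:268,250:340],None,fx=4.8,fy=4.8,interpolation=cv2.INTER_CUBIC)
b=cv2.convertScaleAbs(b,alpha=1.3); cv2.imwrite("pics/seat0.png",b[:,:,::-1])
```

```text
strip 101 (array([ 0.47803378, -0.01512116]), (79.91068267822266, 9.463458061218262), 86.16942596435547)
[ 0.47795465 -0.01656419  0.076     ]
```

View pics/seat0.png

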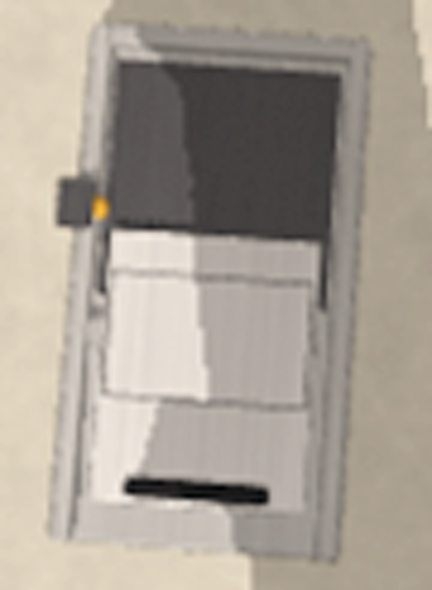

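The enlarged crop shows the seat outline with corners at (112,272), (310,282), (303,406) and (103,396), and the strip at (197,491).

Run:
```python
from h import *
z=np.load("top0.npz"); c={k:z[k] for k in("fx","fy","cx","cy","R","t")}
f=lambda q,zz:ray((np.array(q)+.5)/4.8-.5+[250,145],zz,c)[:,:2]
S=f([(112,272),(310,282),(303,406),(103,396)],.028); print(S.round(4),S.mean(0).round(4))
B=f([(92,22),(370,40),(335,562),(50,538)],.029); print(B.round(3),B.mean(0).round(4))
an=lambda v:np.degrees(np.arctan2(v[1],v[0])).round(1)
print(an(S[0]-S[1])-90,an(S[3]-S[2])-90,an(B[0]-B[3]),an(B[1]-B[2]),an(B[0]-B[1])-90)
```

```text
[[ 0.614   0.0378]
 [ 0.6087 -0.0821]
 [ 0.5332 -0.078 ]
 [ 0.5382  0.042 ]] [ 0.5735 -0.0201]
[[ 0.771  0.053]
 [ 0.76  -0.119]
 [ 0.441 -0.097]
 [ 0.453  0.072]] [ 0.6062 -0.0228]
-2.5 -2.4000000000000057 -3.5 -3.9 -3.700000000000003
```

Run:
```python
from h import *
a=(.56,.25,.17,113); b=(.573,.06,.17,86.4)
go(*a); go(*b,a); go(.573,-.021,.12,86.4,b)
```

```text
shift cm [-12.65 -13.09  -3.35] turn [ 0.003 -0.     0.463] | dist 18.5 deg 26.5
shift cm [-18.    -6.23  -0.  ] turn [ 0.    -0.     0.464] | dist 19.0 deg 26.6
shift cm [-8.08  0.51  5.  ] turn [0. 0. 0.] | dist 9.5 deg 0.0
```

Request:
{"fn": "play_rows", "kwargs": {"motion": [[-2.5,-2.5,-0.6,0,0,0.09,-1],[-5,-5.2,-1.3,0,0,0.18,-1],[-7.5,-7.8,-2,0,0,0.28,-1],[-10,-10.5,-2.7,0,0,0.37,-1],[-12.6,-13.1,-3.4,0,0,0.463,-1]]}}

```text
clock: 3.65
position: [0.559, 0.2486, 0.1685]
tool_rot: [3.14, -0.001, 1.969]
force: [1.0, -0.5, -2.3]
grip_width: 0.0692
finger_force: 57.8
```

Request:
{"fn": "play_rows", "kwargs": {"motion": [[-3.6,-1.2,0,0,0,0.1,-1],[-7.2,-2.5,0,0,0,0.2,-1],[-10.8,-3.7,0,0,0,0.29,-1],[-14.4,-5,0,0,0,0.38,-1],[-18,-6.2,0,0,0,0.464,-1]]}}

```text
clock: 4.15
position: [0.5725, 0.0587, 0.1682]
tool_rot: [3.14, -0.001, 1.505]
force: [0.6, -0.2, -3.1]
grip_width: 0.0695
finger_force: 57.7
```

Request:
{"fn": "play_rows", "kwargs": {"motion": [[-3,0.2,1,0,0,0,-1],[-5.5,0.4,3,0,0,0,-1],[-7.3,0.5,4.5,0,0,0,-1],[-8.1,0.5,5,0,0,0,-1],[-8.1,0.5,5,0,0,0,-1]]}}

```text
clock: 4.65
position: [0.5724, -0.0219, 0.117]
tool_rot: [3.141, -0.0, 1.507]
force: [-0.2, 1.4, -0.8]
grip_width: 0.0692
finger_force: 57.7
```

Request:
{"fn": "play_rows", "kwargs": {"motion": [[0,0,0,0,0,0,-1],[0,0,0,0,0,0,-1],[0,0,0,0,0,0,-1],[0,0,0,0,0,0,-1],[0,0,0,0,0,0,-1]]}}

```text
clock: 5.15
position: [0.5725, -0.0208, 0.1165]
tool_rot: [3.141, -0.0, 1.509]
force: [0.1, 0.3, -1.3]
grip_width: 0.0692
finger_force: 57.7
```

Run:
```python
from h import *
go(.573,-.021,.031,86.4)
p,d=viewer.grab_frame("wrist"); cv2.imwrite("pics/w2.png",p[:,:,::-1])
```

```text
shift cm [-0.02  0.05  8.55] turn [ 0.    -0.     0.001] | dist 8.5 deg 0.1
```

View pics/w2.png

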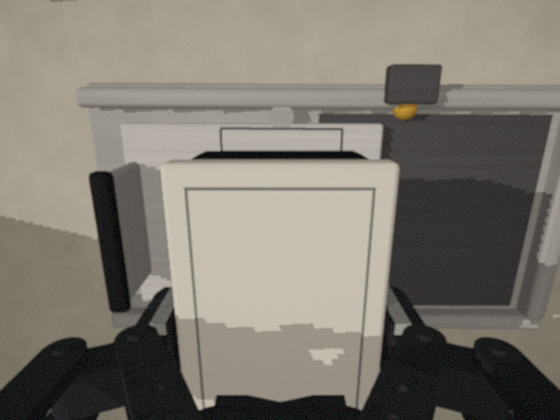

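The wrist view shows the box centred over the seat, with the left seat corners visible at (220,128) and (342,128). I'll use them to check the seat.

Run:
```python
from h import *
c=viewer.camera_info("wrist"); P=ray([(220,128),(342,128)],.028,c)[:,:2]; v=P[1]-P[0]
print(P,np.linalg.norm(v),np.degrees(np.arctan2(v[1],v[0])))
a=np.radians(-3.6); print(P.mean(0)-.061*np.array([-np.sin(a),np.cos(a)]))
# rails line
Q=ray([(80,96),(385,96)],.029,c)[:,:2]; v=Q[1]-Q[0]; print(np.degrees(np.arctan2(v[1],v[0])))
```

```text
[[0.53950873 0.04203842]
 [0.61525416 0.03737597]] 0.07588878419871668 -3.522359095815859
[ 0.57355122 -0.02117244]
-3.526813377320413
```

Request:
{"fn": "play_rows", "kwargs": {"motion": [[0,0.1,3,0,0,0,-1],[0,0.1,5.5,0,0,0,-1],[0,0.1,7.3,0,0,0,-1],[0,0.1,8.2,0,0,0,-1],[0,0.1,8.6,0,0,0,-1]]}}

```text
clock: 5.7
position: [0.5753, -0.0214, 0.0316]
tool_rot: [3.138, -0.0, 1.509]
force: [-1.5, 1.2, 63.8]
grip_width: 0.0695
finger_force: 62.5
```

Request:
{"fn": "play_rows", "kwargs": {"motion": [[0,0,0,0,0,0,-1],[0,0,0,0,0,0,1],[0,0,0,0,0,0,1],[0,0,0,0,0,0,1],[0,0,0,0,0,0,1]]}}

```text
clock: 6.2
position: [0.5734, -0.0212, 0.0304]
tool_rot: [3.142, 0.0, 1.509]
force: [0.4, 0.5, -0.3]
grip_width: 0.0853
finger_force: 0.0
```

Request:
{"fn": "play_rows", "kwargs": {"motion": [[0,0,-3,0,0,0,1],[0,0,-8,0,0,0,1],[0,0,-12,0,0,0,1],[0,0,-13,0,0,0,1],[0,0,-13,0,0,0,1]]}}

```text
clock: 6.7
position: [0.5741, -0.021, 0.1618]
tool_rot: [3.139, -0.001, 1.509]
force: [-0.7, 0.2, -0.5]
grip_width: 0.0857
finger_force: 0.0
```

```bash
cat >> h.py <<'E'
def lids(zlo,zhi,zl,name=None):
    c=viewer.camera_info("wrist"); s=observe(); p,d=viewer.grab_frame("wrist")
    if name: cv2.imwrite(f"pics/{name}.png",p[:,:,::-1])
    print("tcp",s["position"].round(4),np.degrees(s["tool_rot"]).round(2))
    H=cloud(d,c)[...,2];hsv=cv2.cvtColor(p,cv2.COLOR_RGB2HSV)
    m=((hsv[...,1]<60)&(hsv[...,2]>70)&(H>zlo)&(H<zhi)).astype(np.uint8)
    m=cv2.morphologyEx(m,cv2.MORPH_OPEN,np.ones((5,5)))
    n,l,st,_=cv2.connectedComponentsWithStats(m)
    for i in range(1,n):
        if st[i,4]>800: print(st[i],np.median(H[l==i]).round(4),rect(l==i,zl,c))
E
python3 - <<'E'
from h import *
lids(.064,.08,.072,"w3")
# box2 pick path
a=(.573,-.1,.18,86.4); b=(.575,-.21,.16,90);
s=(.5736,-.0212,.16,86.4)
go(.58,-.2,.18,90); go(.5756,-.275,.14,92.7,(.58,-.2,.18,90))
E
```

```text
tcp [ 0.5741 -0.021   0.1618] [ 1.7984e+02 -4.0000e-02  8.6460e+01]
[  226   129   110   169 17179] 0.0714 (array([ 0.57538153, -0.02049448]), (119.04652404785156, 69.17906951904297), 86.46031188964844)
shift cm [-17.83   1.76  -1.97] turn [ 0.001 -0.    -0.062] | dist 18.0 deg 3.5
shift cm [-7.5  -0.44  4.  ] turn [ 0.     0.    -0.047] | dist 8.5 deg 2.7
```

Request:
{"fn": "play_rows", "kwargs": {"motion": [[-3.6,0.4,-1,0,0,-0.01,1],[-8,0.8,-2,0,0,-0.03,1],[-12,1.2,-2,0,0,-0.04,1],[-15.5,1.6,-2,0,0,-0.062,1],[-17.8,1.8,-2,0,0,-0.062,1]]}}

```text
clock: 7.25
position: [0.5792, -0.2028, 0.1784]
tool_rot: [-3.139, 0.0, 1.569]
force: [0.1, -0.2, 0.6]
grip_width: 0.0853
finger_force: 0.0
```

Request:
{"fn": "play_rows", "kwargs": {"motion": [[-3,0.2,1,0,0,-0.01,1],[-5,0.4,2,0,0,-0.03,1],[-6.9,0.6,3,0,0,-0.047,1],[-6.9,0.6,3,0,0,-0.047,1],[-6.9,0.6,3,0,0,-0.047,1]]}}

```text
clock: 7.75
position: [0.5855, -0.2686, 0.1486]
tool_rot: [-3.139, -0.001, 1.617]
force: [1.4, 0.2, -0.4]
grip_width: 0.0854
finger_force: 0.0
```

Request:
{"fn": "play_rows", "kwargs": {"motion": [[0,0,0,0,0,0,1],[0,0,0,0,0,0,1],[0,0,0,0,0,0,1],[0,0,0,0,0,0,1],[0,0,0,0,0,0,1]]}}

```text
clock: 8.25
position: [0.5864, -0.2688, 0.1505]
tool_rot: [3.141, 0.0, 1.618]
force: [0.3, 0.3, 1.0]
grip_width: 0.0854
finger_force: 0.0
```

Run:
```python
from h import *
lids(.038,.055,.044,"w4"); s=observe(); print(s["position"],s["clock"])
```

```text
tcp [ 0.5864 -0.2688  0.1505] [179.98   0.    92.7 ]
[  227   129   103   159 15241] 0.0434 (array([ 0.58551855, -0.26942187]), (118.88224792480469, 69.20707702636719), -87.25782871246338)
[    4   158   181   151 15961] 0.0458 (array([ 0.45487268, -0.29477048]), (117.21415710449219, 116.76482391357422), 3.5507166385650635)
[ 0.58641402 -0.2688258   0.15043369] 8.3
```

View pics/w4.png

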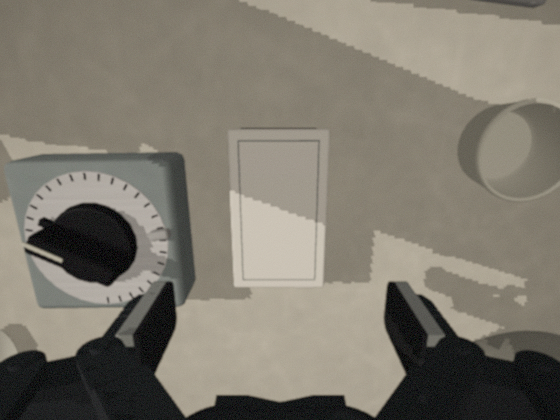

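Box lid is at (280,207), with the control box at (100,230) clear of the finger path. I'll descend, grip and lift.

Request:
{"fn": "play_rows", "kwargs": {"motion": [[-0.1,-0.1,4,0,0,0,1],[-0.1,-0.1,8,0,0,0,1],[-0.1,-0.1,11.5,0,0,0,1],[-0.1,-0.1,13.8,0,0,0,1],[-0.1,-0.1,14.7,0,0,0,1]]}}

```text
clock: 8.8
position: [0.5843, -0.2695, 0.001]
tool_rot: [-3.139, -0.001, 1.618]
force: [-0.0, 0.1, -0.2]
grip_width: 0.0856
finger_force: 0.0
```

Request:
{"fn": "play_rows", "kwargs": {"motion": [[0,0,0,0,0,0,1],[0,0,0,0,0,0,-1],[0,0,0,0,0,0,-1],[0,0,0,0,0,0,-1],[0,0,0,0,0,0,-1]]}}

```text
clock: 9.3
position: [0.5862, -0.2704, 0.0049]
tool_rot: [3.14, 0.001, 1.618]
force: [-1.7, 1.3, 8.4]
grip_width: 0.069
finger_force: 57.5
```

Request:
{"fn": "play_rows", "kwargs": {"motion": [[0,0,0,0,0,0,-1],[0,0,-2,0,0,0,-1],[0,0,-7,0,0,0,-1],[0,0,-12,0,0,0,-1],[0,0,-16,0,0,0,-1]]}}

```text
clock: 9.8
position: [0.5857, -0.2703, 0.1671]
tool_rot: [3.139, 0.001, 1.618]
force: [1.3, -0.4, -2.0]
grip_width: 0.0692
finger_force: 58.2
```

Run:
```python
from h import *
s=observe(); print(s["position"],s["clock"])
a=(.58,-.13,.165,89); go(*a); go(.575,-.021,.165,86.5,a)
```

```text
[ 0.58572086 -0.27032343  0.16705419] 9.8
shift cm [14.04  0.08  0.19] turn [0.002 0.001 0.064] | dist 14.0 deg 3.7
shift cm [10.89 -0.69 -0.  ] turn [ 0.    -0.     0.044] | dist 10.9 deg 2.5
```

Request:
{"fn": "play_rows", "kwargs": {"motion": [[3,0,0.1,0,0,0.015,-1],[7,0,0.2,0,0,0.03,-1],[11,0.1,0.2,0,0,0.05,-1],[14,0.1,0.2,0,0,0.064,-1],[14,0.1,0.2,0,0,0.064,-1]]}}

```text
clock: 10.3
position: [0.5803, -0.1251, 0.162]
tool_rot: [3.141, -0.002, 1.559]
force: [0.8, 1.2, -2.4]
grip_width: 0.0692
finger_force: 58.1
```

Request:
{"fn": "play_rows", "kwargs": {"motion": [[3,-0.2,0,0,0,0.015,-1],[6.5,-0.4,0,0,0,0.03,-1],[9.5,-0.6,0,0,0,0.044,-1],[10.8,-0.7,0,0,0,0.044,-1],[10.8,-0.7,0,0,0,0.044,-1]]}}

```text
clock: 10.8
position: [0.5749, -0.0204, 0.1618]
tool_rot: [3.141, -0.001, 1.512]
force: [0.6, -0.6, -1.9]
grip_width: 0.0692
finger_force: 58.1
```

Request:
{"fn": "play_rows", "kwargs": {"motion": [[0,0,1,0,0,0,-1],[0,0,3,0,0,0,-1],[0,0,4,0,0,0,-1],[0,0,4,0,0,0,-1],[0,0,4,0,0,0,-1]]}}

```text
clock: 11.3
position: [0.5747, -0.0228, 0.1214]
tool_rot: [-3.141, 0.0, 1.509]
force: [-0.6, 0.0, -1.7]
grip_width: 0.0689
finger_force: 58.1
```

Request:
{"fn": "play_rows", "kwargs": {"motion": [[0,0,0,0,0,0,-1],[0,0,0,0,0,0,-1],[0,0,0,0,0,0,-1],[0,0,0,0,0,0,-1],[0,0,0,0,0,0,-1]]}}

```text
clock: 11.8
position: [0.5747, -0.022, 0.1214]
tool_rot: [3.141, -0.0, 1.51]
force: [0.2, -0.9, -2.1]
grip_width: 0.0698
finger_force: 58.1
```

Run:
```python
from h import *
lids(.155,.2,.166,"w5")
go(.5748,-.0214,.0785,86.46)
p=cv2.imread("pics/w5.png"); cv2.imwrite("pics/w5.png",p)
```

```text
tcp [ 0.5747 -0.022   0.1214] [179.99  -0.    86.51]
[  161   160   237   250 50983] 0.1598 (array([ 0.57634088, -0.00260045]), (85.08863830566406, 64.87387084960938), 86.8466796875)
shift cm [0.06 0.01 4.29] turn [ 0.    -0.     0.001] | dist 4.3 deg 0.1
```

View pics/w5.png

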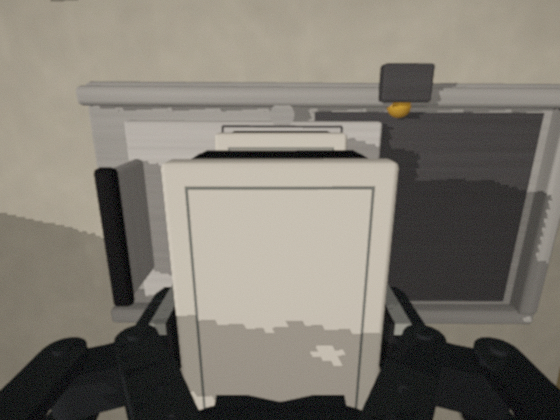

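Box 1's lid edge spans (216–346, 140) and is centred on the outline. The held box is centred over it. I'll lower it gently.

Request:
{"fn": "play_rows", "kwargs": {"motion": [[0.1,0,1.5,0,0,0,-1],[0.1,0,2.8,0,0,0,-1],[0.1,0,3.6,0,0,0,-1],[0.1,0,4.1,0,0,0,-1],[0.1,0,4.3,0,0,0,-1]]}}

```text
clock: 12.35
position: [0.5744, -0.0211, 0.0775]
tool_rot: [-3.141, 0.0, 1.51]
force: [-0.0, -0.5, -1.2]
grip_width: 0.0695
finger_force: 58.1
```

Request:
{"fn": "play_rows", "kwargs": {"motion": [[0,0,0,0,0,0,-1],[0,0,0,0,0,0,-1],[0,0,0.1,0,0,0,-1],[0,0,0.1,0,0,0,-1],[0,0,0.1,0,0,0,-1]]}}

```text
clock: 12.85
position: [0.5748, -0.021, 0.0775]
tool_rot: [3.141, -0.0, 1.51]
force: [0.2, -0.3, -2.2]
grip_width: 0.0691
finger_force: 58.1
```

Request:
{"fn": "play_rows", "kwargs": {"motion": [[0,0,0.1,0,0,0,-1],[0,0,0.1,0,0,0,-1],[0,0,0.1,0,0,0,1],[0,0,0.1,0,0,0,1],[0,0,0.1,0,0,0,1]]}}

```text
clock: 13.35
position: [0.5747, -0.021, 0.0763]
tool_rot: [-3.141, 0.0, 1.51]
force: [-0.5, -0.7, 0.2]
grip_width: 0.0852
finger_force: 0.0
```

Request:
{"fn": "play_rows", "kwargs": {"motion": [[0,0,0.1,0,0,0,1],[0,0,-4,0,0,0,1],[0,0,-8,0,0,0,1],[0,0,-12,0,0,0,1],[0,0,-12,0,0,0,1]]}}

```text
clock: 13.85
position: [0.5768, -0.0213, 0.201]
tool_rot: [3.135, -0.001, 1.509]
force: [1.7, -0.8, -1.0]
grip_width: 0.0853
finger_force: 0.0
```

Request:
{"fn": "play_rows", "kwargs": {"motion": [[0,0,0,0,0,0,1],[0,0,0,0,0,0,1],[0,0,0,0,0,0,1],[0,0,0,0,0,0,1],[0,0,0,0,0,0,1]]}}

```text
clock: 14.35
position: [0.5745, -0.0211, 0.1958]
tool_rot: [-3.141, 0.0, 1.51]
force: [0.5, -0.2, 1.1]
grip_width: 0.0853
finger_force: 0.0
```

Run:
```python
from h import *
lids(.108,.125,.116,"w6"); 
a=(.54,.13,.2,75); go(*a); go(.4437,.3074,.15,75,a); go(.4437,.3074,.15,-105,a)
```

```text
tcp [ 0.5745 -0.0211  0.1958] [-1.7995e+02  2.0000e-02  8.6500e+01]
[  224   129   114   176 18602] 0.1153 (array([ 0.57555377, -0.02005244]), (119.45809173583984, 69.131103515625), 86.55974578857422)
shift cm [14.87 -4.37 -0.41] turn [-0.001  0.     0.201] | dist 15.5 deg 11.5
shift cm [ 14.64 -13.89   5.  ] turn [0. 0. 0.] | dist 20.8 deg 0.0
shift cm [ 14.64 -13.89   5.  ] turn [-0.     0.    -3.142] | dist 20.8 deg 180.0
```

Request:
{"fn": "play_rows", "kwargs": {"motion": [[3,-0.8,-0.1,0,0,0.04,1],[7,-2,-0.2,0,0,0.08,1],[11,-3.2,-0.4,0,0,0.13,1],[14.9,-4.4,-0.4,0,0,0.201,1],[14.9,-4.4,-0.4,0,0,0.201,1]]}}

```text
clock: 14.9
position: [0.5384, 0.1363, 0.1998]
tool_rot: [-3.14, -0.001, 1.313]
force: [0.2, -0.9, 0.5]
grip_width: 0.0852
finger_force: 0.0
```

Request:
{"fn": "play_rows", "kwargs": {"motion": [[3,-3,1,0,0,0,1],[6,-6,2,0,0,0,1],[9,-9,3,0,0,0,1],[12,-11.5,4,0,0,0,1],[14.6,-13.9,5,0,0,0,1]]}}

```text
clock: 15.4
position: [0.4426, 0.3089, 0.1499]
tool_rot: [3.142, -0.0, 1.31]
force: [1.5, 0.3, -0.1]
grip_width: 0.0854
finger_force: 0.0
```

Request:
{"fn": "play_rows", "kwargs": {"motion": [[0,0,0,0,0,0,1],[0,0,0,0,0,0,1],[0,0,0,0,0,0,1],[0,0,0,0,0,0,1],[0,0,0,0,0,0,1]]}}

```text
clock: 15.9
position: [0.444, 0.3067, 0.1505]
tool_rot: [3.141, -0.0, 1.307]
force: [-0.7, 0.6, 0.6]
grip_width: 0.0855
finger_force: 0.0
```

Run:
```python
from h import *
lids(.026,.04,.032,"w7"); s=observe(); print(s["position"])
```

```text
tcp [0.444  0.3067 0.1505] [ 1.7998e+02 -1.0000e-02  7.4910e+01]
[ 230  151   96  108 9794] 0.0314 (array([0.44305371, 0.30776059]), (83.84994506835938, 69.276611328125), 75.21651458740234)
[0.4439305  0.30681987 0.15051561]
```

Request:
{"fn": "play_rows", "kwargs": {"motion": [[0.1,-0.1,4,0,0,0,1],[0.1,-0.1,8,0,0,0,1],[0.1,-0.1,12,0,0,0,1],[0.1,-0.1,14.4,0,0,0,1],[0.1,-0.1,15,0,0,0,1]], "squeeze": 40}}

```text
clock: 16.45
position: [0.4419, 0.3075, -0.0019]
tool_rot: [-3.14, 0.003, 1.308]
force: [-0.0, -0.2, 0.2]
grip_width: 0.0853
finger_force: 0.0
```

Request:
{"fn": "play_rows", "kwargs": {"motion": [[0,0,0.2,0,0,0,1],[0,0,0.4,0,0,0,1],[0,0,0.4,0,0,0,1],[0,0,0.4,0,0,0,1],[0,0,0.4,0,0,0,1]]}}

```text
clock: 16.95
position: [0.443, 0.3089, -0.003]
tool_rot: [3.141, -0.001, 1.309]
force: [-0.8, -0.3, 0.6]
grip_width: 0.0853
finger_force: 0.0
```

Request:
{"fn": "play_rows", "kwargs": {"motion": [[0,0,0,0,0,0,-1],[0,0,0,0,0,0,-1],[0,0,0,0,0,0,-1],[0,0,0,0,0,0,-1],[0,0,0,0,0,0,-1]]}}

```text
clock: 17.45
position: [0.4428, 0.3088, -0.0031]
tool_rot: [3.141, -0.001, 1.309]
force: [-1.6, -1.1, 11.0]
grip_width: 0.0693
finger_force: 42.6
```

Request:
{"fn": "play_rows", "kwargs": {"motion": [[0,0,0,0,0,0,-1],[0,0,-3,0,0,0,-1],[0,0,-8,0,0,0,-1],[0,0,-13,0,0,0,-1],[0,0,-18,0,0,0,-1]]}}

```text
clock: 17.95
position: [0.4424, 0.3083, 0.1782]
tool_rot: [-3.141, 0.0, 1.308]
force: [-0.5, 1.9, -1.6]
grip_width: 0.0691
finger_force: 46.9
```

Run:
```python
from h import *
s=observe(); print(s["position"],s["clock"])
P=tuple(s["position"][:2])+(.176,74.9)
a=(.54,.13,.205,80); go(*a); go(.5748,-.021,.205,86.5,a)
```

```text
[0.44236406 0.30825102 0.17822834] 17.95
shift cm [-14.68  14.05  -2.67] turn [-0.     0.    -0.088] | dist 20.5 deg 5.0
shift cm [-14.27   6.05   0.  ] turn [ 0.     0.    -0.113] | dist 15.5 deg 6.5
```

Request:
{"fn": "play_rows", "kwargs": {"motion": [[-3,3,-1.5,0,0,-0.02,-1],[-7,6.5,-2.7,0,0,-0.04,-1],[-10,9.5,-2.7,0,0,-0.06,-1],[-12.5,12,-2.7,0,0,-0.075,-1],[-14.7,14,-2.7,0,0,-0.088,-1]]}}

```text
clock: 18.45
position: [0.5406, 0.1282, 0.2036]
tool_rot: [3.141, 0.0, 1.396]
force: [0.5, 0.7, -1.1]
grip_width: 0.0694
finger_force: 46.9
```

Request:
{"fn": "play_rows", "kwargs": {"motion": [[-3.5,1.5,0,0,0,-0.03,-1],[-7,3,0,0,0,-0.06,-1],[-10.5,4.5,0,0,0,-0.09,-1],[-13,5.5,0,0,0,-0.113,-1],[-14.1,6,0,0,0,-0.113,-1]]}}

```text
clock: 18.95
position: [0.5745, -0.0219, 0.2034]
tool_rot: [3.142, 0.001, 1.507]
force: [-0.2, 0.2, -1.5]
grip_width: 0.0689
finger_force: 46.9
```

Request:
{"fn": "play_rows", "kwargs": {"motion": [[0,0,0,0,0,0,-1],[0,0,1,0,0,0,-1],[0,0,3,0,0,0,-1],[0,0,4,0,0,0,-1],[0,0,4,0,0,0,-1]]}}

```text
clock: 19.45
position: [0.5736, -0.0177, 0.1617]
tool_rot: [-3.139, 0.0, 1.511]
force: [0.8, 0.4, -1.5]
grip_width: 0.069
finger_force: 46.9
```

Request:
{"fn": "play_rows", "kwargs": {"motion": [[0,0,0,0,0,0,-1],[0,0,0,0,0,0,-1],[0,0,0,0,0,0,-1],[0,0,0,0,0,0,-1],[0,0,0,0,0,0,-1]]}}

```text
clock: 19.95
position: [0.5746, -0.0189, 0.1635]
tool_rot: [3.141, -0.0, 1.51]
force: [-0.7, 0.2, -0.8]
grip_width: 0.0694
finger_force: 46.9
```

Run:
```python
from h import *
go(.5748,-.0192,.1155,86.5)
p,d=viewer.grab_frame("wrist"); cv2.imwrite("pics/w8.png",p[:,:,::-1])
```

```text
shift cm [-0.03  0.02  4.8 ] turn [ 0. -0. -0.] | dist 4.8 deg 0.0
```

View pics/w8.png

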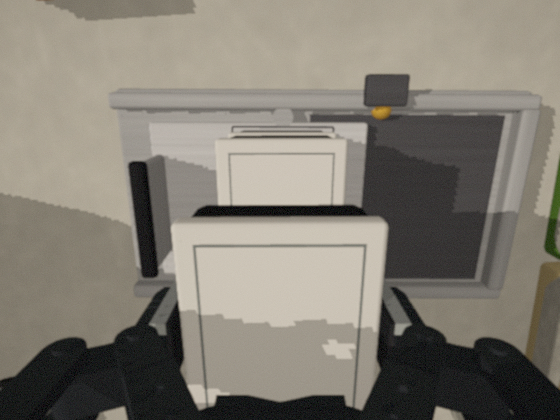

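The small box (lid at 280,225) is square over the column (lid at 282,140). I'll lower it.

Request:
{"fn": "play_rows", "kwargs": {"motion": [[0,0,1.5,0,0,0,-1],[0,0,3,0,0,0,-1],[0,0,4,0,0,0,-1],[0,0,4.4,0,0,0,-1],[0,0,4.6,0,0,0,-1]]}}

```text
clock: 20.5
position: [0.5746, -0.0189, 0.1172]
tool_rot: [-3.141, 0.0, 1.51]
force: [-0.9, -0.6, -2.2]
grip_width: 0.0695
finger_force: 46.9
```

Request:
{"fn": "play_rows", "kwargs": {"motion": [[0,0,0,0,0,0,-1],[0,0,0.1,0,0,0,-1],[0,0,0.2,0,0,0,-1],[0,0,0.2,0,0,0,-1],[0,0,0.2,0,0,0,-1]]}}

```text
clock: 21.0
position: [0.5746, -0.0189, 0.1154]
tool_rot: [3.141, -0.0, 1.51]
force: [0.3, 0.5, -1.9]
grip_width: 0.0694
finger_force: 46.9
```

Request:
{"fn": "play_rows", "kwargs": {"motion": [[0,0,0.1,0,0,0,-1],[0,0,0.15,0,0,0,-1],[0,0,0.15,0,0,0,1],[0,0,0.15,0,0,0,1],[0,0,0.15,0,0,0,1]]}}

```text
clock: 21.5
position: [0.5746, -0.0189, 0.1138]
tool_rot: [3.142, 0.0, 1.51]
force: [0.1, -0.2, -0.2]
grip_width: 0.0853
finger_force: 0.0
```

Request:
{"fn": "play_rows", "kwargs": {"motion": [[0,0,0,0,0,0,1],[0,0,-3,0,0,0,1],[0,0,-7,0,0,0,1],[0,0,-10,0,0,0,1],[0,0,-12,0,0,0,1]]}}

```text
clock: 22.0
position: [0.575, -0.019, 0.2361]
tool_rot: [3.139, -0.0, 1.51]
force: [-0.1, -0.1, -0.4]
grip_width: 0.0854
finger_force: 0.0
```

Request:
{"fn": "play_rows", "kwargs": {"motion": [[0,0,0,0,0,0,1],[0,0,0,0,0,0,1],[0,0,0,0,0,0,1],[0,0,0,0,0,0,1],[0,0,0,0,0,0,1]]}}

```text
clock: 22.5
position: [0.5743, -0.0189, 0.2332]
tool_rot: [-3.141, 0.0, 1.51]
force: [-0.8, 0.0, -0.0]
grip_width: 0.0855
finger_force: 0.0
```

Run:
```python
from h import *
lids(.138,.16,.148,"w9")
```

```text
tcp [ 0.5743 -0.0189  0.2332] [-1.7994e+02  2.0000e-02  8.6500e+01]
[  226   160   109   121 12416] 0.1473 (array([ 0.57466742, -0.01963649]), (84.26721954345703, 69.14236450195312), 86.66609191894531)
```

The column stands square: all three lid centres agree within 1.5 mm and 0.3°. Now I'll move behind the push plate, shut the fingers, and lower.

Request:
{"fn": "play_rows", "kwargs": {"motion": [[0,-2.5,0,0,0,0,1],[-0.1,-7,0,0,0,0,0],[-0.2,-11,0,0,0,0,-1],[-0.2,-14,0,0,0,0,-1],[-0.2,-14.9,0,0,0,0,-1]]}}

```text
clock: 23.05
position: [0.4231, -0.0117, 0.2338]
tool_rot: [-3.141, -0.001, 1.51]
force: [0.5, -0.0, -0.2]
grip_width: 0.0281
finger_force: 0.0
```

Request:
{"fn": "play_rows", "kwargs": {"motion": [[0,0,1,0,0,0,-1],[0,0,5,0,0,0,-1],[0,0,10,0,0,0,-1],[0,0,15,0,0,0,-1],[0,0,18,0,0,0,-1]]}}

```text
clock: 23.55
position: [0.4252, -0.0123, 0.0498]
tool_rot: [-3.139, 0.001, 1.51]
force: [1.3, -0.3, 0.7]
grip_width: 0.0001
finger_force: 0.0
```

Request:
{"fn": "play_rows", "kwargs": {"motion": [[0,0,0,0,0,0,-1],[0,0,0,0,0,0,-1],[0,0,0,0,0,0,-1],[0,0,0,0,0,0,-1],[0,0,0,0,0,0,-1]]}}

```text
clock: 24.05
position: [0.4265, -0.0115, 0.0549]
tool_rot: [3.139, -0.001, 1.51]
force: [-0.7, 0.4, 0.0]
grip_width: 0.0002
finger_force: 0.0
```

Run:
```python
from h import *
go(.425,-.0121,.053,86.5); s=observe(); print(s["position"])
p,d=viewer.grab_frame("wrist"); cv2.imwrite("pics/w10.png",p[:,:,::-1])
```

```text
shift cm [-0.07 -0.14  0.18] turn [ 0.002 -0.001  0.   ] | dist 0.2 deg 0.1
[ 0.4264674  -0.0114973   0.05485104]
```

View pics/w10.png

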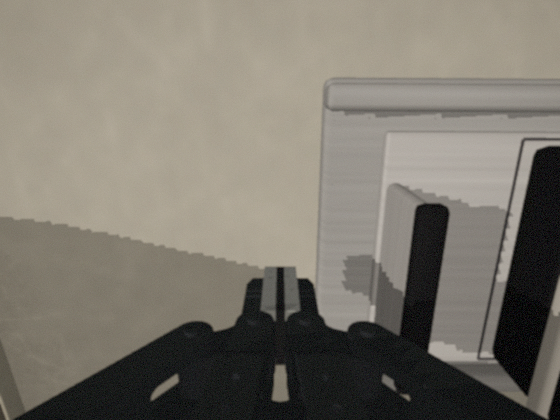

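The shut fingers are centred on the plate (strip at (430,280)), with clear space ahead. Next I'll approach and push slowly.

Request:
{"fn": "play_rows", "kwargs": {"motion": [[0,0.6,-0.3,0,0,0,-1],[0,1.2,-0.3,0,0,0,-1],[0,1.8,-0.3,0,0,0,-1],[0,2.3,-0.3,0,0,0,-1],[0,2.6,-0.3,0,0,0,-1]]}}

```text
clock: 24.6
position: [0.4522, -0.0134, 0.0567]
tool_rot: [3.142, 0.0, 1.51]
force: [-0.5, 0.6, 0.4]
grip_width: -0.0
finger_force: 0.0
```

Request:
{"fn": "play_rows", "kwargs": {"motion": [[0,0.2,0,0,0,0,-1],[0,0.4,0,0,0,0,-1],[0,0.6,0,0,0,0,-1],[0,0.9,0,0,0,0,-1],[0,1.2,0,0,0,0,-1]]}}

```text
clock: 25.1
position: [0.4636, -0.0141, 0.0568]
tool_rot: [-3.141, -0.0, 1.51]
force: [-0.7, -0.1, 2.1]
grip_width: 0.0001
finger_force: 0.7
```

Request:
{"fn": "play_rows", "kwargs": {"motion": [[0,0.3,0,0,0,0,-1],[0,0.6,0,0,0,0,-1],[0,0.9,0,0,0,0,-1],[0,1.2,0,0,0,0,-1],[0,1.5,0,0,0,0,-1]]}}

```text
clock: 25.6
position: [0.4788, -0.0151, 0.0568]
tool_rot: [-3.142, 0.0, 1.51]
force: [-1.8, -0.3, 0.2]
grip_width: 0.0001
finger_force: 0.9
```

Request:
{"fn": "play_rows", "kwargs": {"motion": [[0,0.3,0,0,0,0,-1],[0,0.6,0,0,0,0,-1],[0,0.9,0,0,0,0,-1],[0,1.2,0,0,0,0,-1],[0,1.5,0,0,0,0,-1]]}}

```text
clock: 26.1
position: [0.4938, -0.016, 0.0568]
tool_rot: [-3.142, 0.0, 1.51]
force: [-2.1, -1.7, 1.1]
grip_width: 0.0005
finger_force: 0.9
```

Request:
{"fn": "play_rows", "kwargs": {"motion": [[0,0.3,0,0,0,0,-1],[0,0.6,0,0,0,0,-1],[0,0.9,0,0,0,0,-1],[0,1.2,0,0,0,0,-1],[0,1.5,0,0,0,0,-1]]}}

```text
clock: 26.6
position: [0.5088, -0.0168, 0.0568]
tool_rot: [-3.142, 0.0, 1.51]
force: [-1.5, -1.4, 0.4]
grip_width: -0.0002
finger_force: 0.9
```

Request:
{"fn": "play_rows", "kwargs": {"motion": [[0,0.2,0,0,0,0,-1],[0,0.4,0,0,0,0,-1],[0,0.6,0,0,0,0,-1],[0,0.8,0,0,0,0,-1],[0,1,0,0,0,0,-1]]}}

```text
clock: 27.1
position: [0.5187, -0.0175, 0.0568]
tool_rot: [-3.142, 0.0, 1.51]
force: [-0.9, -0.8, -0.6]
grip_width: 0.0002
finger_force: 0.7
```

Request:
{"fn": "play_rows", "kwargs": {"motion": [[0,0.1,0,0,0,0,-1],[0,0.2,0,0,0,0,-1],[0,0.3,0,0,0,0,-1],[0,0.4,0,0,0,0,-1],[0,0.5,0,0,0,0,-1]]}}

```text
clock: 27.6
position: [0.5231, -0.0177, 0.0568]
tool_rot: [-3.141, -0.0, 1.51]
force: [-5.1, -0.7, 2.5]
grip_width: 0.0002
finger_force: 2.9
```

Run:
```python
from h import *
# seat motion via top camera: column lid & unit
p,d=viewer.grab_frame("top"); c=viewer.camera_info("top"); H=cloud(d,c)[...,2]; hsv=cv2.cvtColor(p,cv2.COLOR_RGB2HSV)
cv2.imwrite("pics/t2.png",p[:,:,::-1])
m=((hsv[...,1]<60)&(hsv[...,2]>70)&(H>.138)&(H<.16)); m[:,:230]=0; m[:,340:]=0; m[:140]=0
print(m.sum(), rect(m,.148,c))
```

```text
468 (array([ 0.64953687, -0.02386919]), (85.22842407226562, 46.52406311035156), 82.93028259277344)
```

Detent force is rising (5 N). Continuing slowly.

Request:
{"fn": "play_rows", "kwargs": {"motion": [[0,0.1,0,0,0,0,-1],[0,0.2,0,0,0,0,-1],[0,0.3,0,0,0,0,-1],[0,0.4,0,0,0,0,-1],[0,0.5,0,0,0,0,-1]]}}

```text
clock: 28.15
position: [0.5278, -0.0181, 0.0567]
tool_rot: [-3.14, -0.0, 1.51]
force: [-6.8, -1.2, 4.5]
grip_width: -0.0002
finger_force: 3.6
```

Request:
{"fn": "play_rows", "kwargs": {"motion": [[0,0.1,0,0,0,0,-1],[0,0.2,0,0,0,0,-1],[0,0.3,0,0,0,0,-1],[0,0.4,0,0,0,0,-1],[0,0.5,0,0,0,0,-1]]}}

```text
clock: 28.65
position: [0.5334, -0.0184, 0.0568]
tool_rot: [-3.141, 0.0, 1.51]
force: [-3.1, -1.2, 0.3]
grip_width: 0.0001
finger_force: 1.8
```

Request:
{"fn": "play_rows", "kwargs": {"motion": [[0,0.1,0,0,0,0,-1],[0,0.2,0,0,0,0,-1],[0,0.3,0,0,0,0,-1],[0,0.4,0,0,0,0,-1],[0,0.5,0,0,0,0,-1]]}}

```text
clock: 29.15
position: [0.5389, -0.0185, 0.0569]
tool_rot: [3.141, -0.0, 1.51]
force: [-1.1, 0.1, -0.3]
grip_width: 0.0001
finger_force: 0.0
```

Request:
{"fn": "play_rows", "kwargs": {"motion": [[0,0,0,0,0,0,-1],[0,0,0,0,0,0,-1],[0,0,0,0,0,0,-1],[0,0,0,0,0,0,-1],[0,0,0,0,0,0,-1]]}}

```text
clock: 29.65
position: [0.5385, -0.0187, 0.0568]
tool_rot: [3.142, 0.0, 1.51]
force: [-0.4, 0.2, -0.2]
grip_width: 0.0001
finger_force: 0.0
```

Run:
```python
from h import *
s=observe(); print(s["position"],s["force"])
p,d=viewer.grab_frame("top"); c=viewer.camera_info("top"); H=cloud(d,c)[...,2]; hsv=cv2.cvtColor(p,cv2.COLOR_RGB2HSV)
m=((hsv[...,1]<60)&(hsv[...,2]>70)&(H>.138)&(H<.16)); m[:,:230]=0; m[:,340:]=0; m[:140]=0
print(m.sum(), rect(m,.148,c))
w,dw=viewer.grab_frame("wrist"); cv2.imwrite("pics/w11.png",np.vstack([w[:300],cv2.resize(p[140:290,230:430],(560,300))[:300]])[:,:,::-1])
```

```text
[ 0.53848501 -0.01867574  0.0568151 ] [-0.44021585  0.24152779 -0.15274529]
530 (array([ 0.67064771, -0.02575409]), (84.30088806152344, 53.15381622314453), 85.04362487792969)
```

View pics/w11.png

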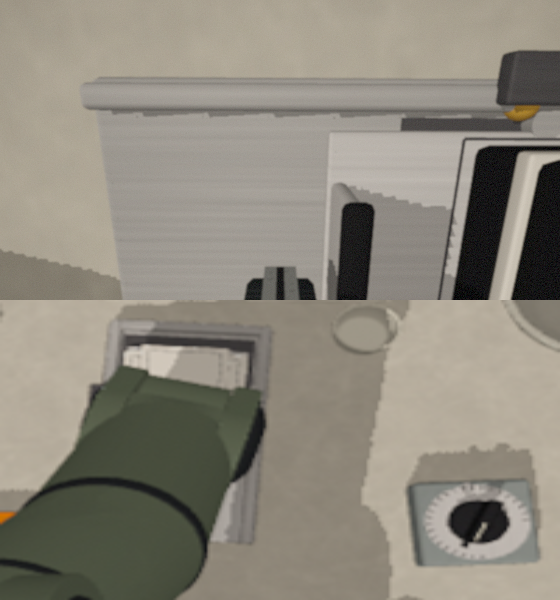

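Force dropped and the plate (strip at (355,250)) jumped ahead of the fingers, so the detent snapped. I'll retreat and verify the column from above.

Request:
{"fn": "play_rows", "kwargs": {"motion": [[0,-1,0,0,0,0,-1],[0,-3.5,0,0,0,0,-1],[0,-5,-3,0,0,0,-1],[0,-5,-8,0,0,0,-1],[0,-5,-12,0,0,0,-1]]}}

```text
clock: 30.25
position: [0.4874, -0.0158, 0.1786]
tool_rot: [-3.141, -0.0, 1.509]
force: [0.7, 0.8, 0.1]
grip_width: 0.0001
finger_force: 0.0
```

Request:
{"fn": "play_rows", "kwargs": {"motion": [[0,1,-2,0,0,0,-1],[0,5,-6,0,0,0,0],[0,9,-6,0,0,0,1],[0,11,-6,0,0,0,1],[0,12,-6,0,0,0,1]]}}

```text
clock: 30.75
position: [0.609, -0.023, 0.2363]
tool_rot: [-3.141, 0.0, 1.51]
force: [-1.0, 0.0, -0.3]
grip_width: 0.0579
finger_force: 0.0
```

Request:
{"fn": "play_rows", "kwargs": {"motion": [[0,0,0,0,0,0,1],[0,0,0,0,0,0,1],[0,0,0,0,0,0,1],[0,0,0,0,0,0,1],[0,0,0,0,0,0,1]]}}

```text
clock: 31.25
position: [0.608, -0.0228, 0.237]
tool_rot: [3.141, -0.0, 1.51]
force: [-0.0, -0.6, -0.4]
grip_width: 0.0856
finger_force: 0.0
```

Run:
```python
from h import *
lids(.138,.16,.148,"w12")
```

```text
tcp [ 0.608  -0.0228  0.237 ] [ 1.7999e+02 -1.0000e-02  8.6510e+01]
[  304   157   111   120 12247] 0.1472 (array([ 0.66007355, -0.02540617]), (84.40801239013672, 69.49359130859375), 86.64556121826172)
```

View pics/w12.png

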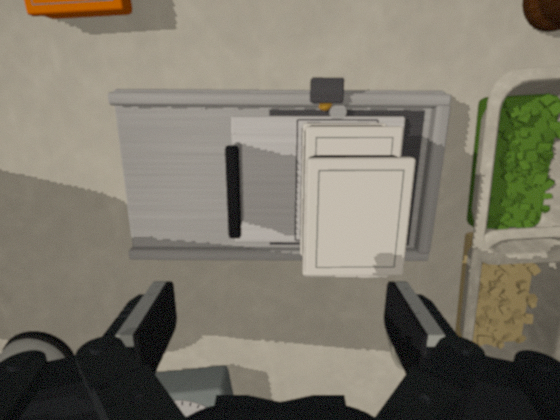

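The carriage is home: the column moved 86 mm and is still square (lid at (355,215)). Now the control box.

Request:
{"fn": "play_rows", "kwargs": {"motion": [[-3,-1.5,0,0,0,0,1],[-6,-3,0,0,0,0,1],[-9,-4.5,0,0,0,0,1],[-12,-6,0,0,0,0,1],[-15,-7.3,0,0,0,0,1]]}}

```text
clock: 31.8
position: [0.5254, -0.1692, 0.237]
tool_rot: [3.141, -0.0, 1.51]
force: [0.6, -0.3, 0.4]
grip_width: 0.085
finger_force: 0.0
```

Request:
{"fn": "play_rows", "kwargs": {"motion": [[-4,-2,0,0,0,0,1],[-8,-4,0,0,0,0,1],[-11,-5.4,0,0,0,0,1],[-13.1,-6.3,0,0,0,0,1],[-13.1,-6.3,0,0,0,0,1]]}}

```text
clock: 32.3
position: [0.4535, -0.298, 0.2372]
tool_rot: [3.141, 0.001, 1.505]
force: [0.7, 1.0, 0.3]
grip_width: 0.0854
finger_force: 0.0
```

Request:
{"fn": "play_rows", "kwargs": {"motion": [[0,0,0,0,0,0,1],[0,0,0,0,0,0,1],[0,0,0,0,0,0,1],[0,0,0,0,0,0,1],[0,0,0,0,0,0,1]]}}

```text
clock: 32.8
position: [0.4557, -0.2947, 0.2368]
tool_rot: [-3.142, -0.0, 1.51]
force: [0.5, 0.4, -0.6]
grip_width: 0.0856
finger_force: 0.0
```

Run:
```python
from h import *
lids(.035,.056,.050)
c=viewer.camera_info("wrist"); p,d=viewer.grab_frame("wrist"); np.savez("w13.npz",p=p,d=d,**c)
q,_,_=ray([(0,0)],0,c)[0],0,0
R=np.array(c["R"]); X=R@np.array([.4549,-.2948,.06])+c["t"]; u=int(c["fx"]*X[0]/X[2]+c["cx"]); v=int(c["fy"]*X[1]/X[2]+c["cy"]); print(u,v)
y0=max(0,v-100);x0=max(0,u-130); print(x0,y0)
b=cv2.resize(p[y0:y0+200,x0:x0+260],None,fx=3,fy=3,interpolation=cv2.INTER_CUBIC)
cv2.imwrite("pics/w13.png",b[:,:,::-1])
```

```text
tcp [ 0.4557 -0.2947  0.2368] [-180.     -0.     86.54]
[  65  100   73   74 3955] 0.0446 (array([ 0.29924612, -0.23978009]), (64.0252685546875, 63.765689849853516), -13.527732849121094)
[  231   142   131   128 10641] 0.0457 (array([ 0.47234253, -0.31722607]), (115.07478332519531, 114.23198699951172), -86.29463386535645)
278 189
148 89
```

View pics/w13.png

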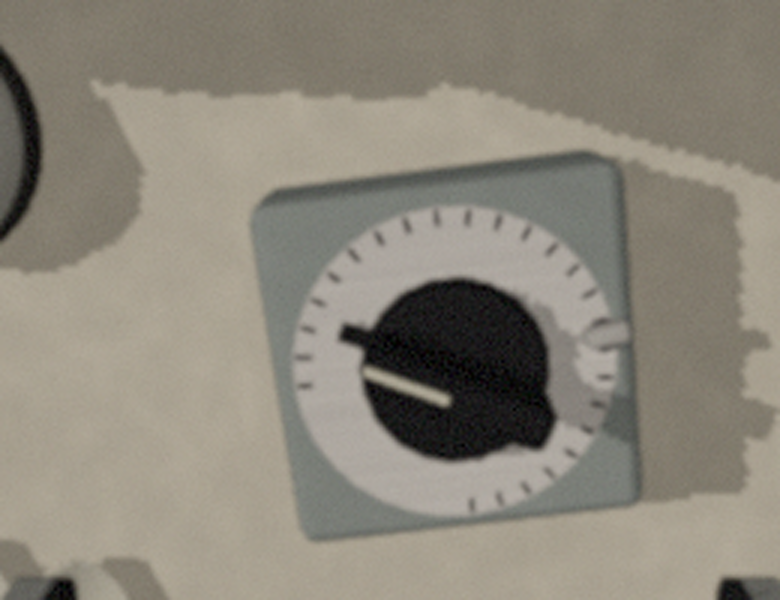

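The control box has been knocked aside: it is now near (0.472,-0.317). In the crop, the nose is at (345,332), its line runs (450,402)→(366,372), the tab is at (607,333), and the disc centre is near (455,361).

Run:
```python
from h import *
z=np.load("w13.npz"); c={k:z[k] for k in("fx","fy","cx","cy","R","t")}; p,d=z["p"],z["d"]
W=cloud(d,c)
f=lambda q,zz:ray((np.array(q)+.5)/3-.5+[148,89],zz,c)[:,:2]
# disc ellipse from light ring
g=cv2.cvtColor(p,cv2.COLOR_RGB2GRAY); hsv=cv2.cvtColor(p,cv2.COLOR_RGB2HSV)
ring=f([(293,361),(617,361),(455,205),(455,517)],.052); print("ring",ring.round(4),ring.mean(0))
sk=f([(361,370),(549,370),(455,278),(455,462)],.060); print("skirt",sk.round(4),sk.mean(0))
C=ring.mean(0); ang=lambda v:np.degrees(np.arctan2(v[1],v[0]))
L=f([(450,402),(366,372)],.088); print("line",L.round(4),ang(L[1]-L[0]))
E=f([(366,372),(545,435)],.088); print("bar ends",E.round(4),E.mean(0))
N=f([(345,332)],.062)[0]; print("nose",N,ang(N-C),np.linalg.norm(N-C))
for zz in(.052,.06): T=f([(607,333)],zz)[0]; print("tab",T,ang(T-C),np.linalg.norm(T-C))
for q in [(345,332),(607,333),(590,335),(620,333),(455,300),(520,400),(455,240)]:
    u,v=(np.array(q)/3+[148,89]).astype(int); print(q,W[v,u].round(4))
b=f([(258,207),(615,160),(638,500),(308,538)],.050); print("box corners",b.round(4),b.mean(0),ang(b[1]-b[0]),ang(b[2]-b[3]))
```

```text
ring [[ 0.4222 -0.3135]
 [ 0.5241 -0.3197]
 [ 0.4753 -0.2676]
 [ 0.4708 -0.3703]] [ 0.4731178  -0.31777229]
skirt [[ 0.4438 -0.3153]
 [ 0.5017 -0.3188]
 [ 0.474  -0.2882]
 [ 0.4714 -0.3475]] [ 0.47273007 -0.31747365]
line [[ 0.4699 -0.3178]
 [ 0.4467 -0.3074]] 155.9955314531288
bar ends [[ 0.4467 -0.3074]
 [ 0.4966 -0.3294]] [ 0.47165496 -0.3184067 ]
nose [ 0.43994801 -0.30241703] 155.15920643364203 0.036551596158835346
tab [ 0.52098209 -0.31032359] 8.84548710384711 0.04844041208309345
tab [ 0.51951391 -0.30805831] 11.8252356657012 0.04740211251295497
(345, 332) [ 0.4398 -0.3042  0.0542]
(607, 333) [ 0.5206 -0.31    0.0542]
(590, 335) [ 0.515  -0.3098  0.054 ]
(620, 333) [ 0.5241 -0.3099  0.0554]
(455, 300) [ 0.4735 -0.2959  0.0572]
(520, 400) [ 0.4905 -0.3212  0.0799]
(455, 240) [ 0.4748 -0.2795  0.0465]
box corners [[ 0.4157 -0.2649]
 [ 0.5238 -0.2573]
 [ 0.5315 -0.3687]
 [ 0.4215 -0.376 ]] [ 0.47312722 -0.31673166] 4.004684563604812 3.7733915563381966
```

Run:
```python
from h import *
s=observe(); print(s["position"])
a=(.4728,-.3175,.2,121); go(*a); go(.4728,-.3175,.14,155.7,a)
```

```text
[ 0.45560476 -0.29491535  0.23680017]
shift cm [-2.15  1.85  3.68] turn [ 0.    -0.    -0.602] | dist 4.6 deg 34.5
shift cm [ 0. -0.  6.] turn [ 0.     0.    -0.606] | dist 6.0 deg 34.7
```

Request:
{"fn": "play_rows", "kwargs": {"motion": [[-0.5,0.4,0.8,0,0,-0.12,0],[-1,0.8,1.6,0,0,-0.24,0],[-1.5,1.3,2.6,0,0,-0.37,0],[-2,1.7,3.4,0,0,-0.49,0],[-2.15,1.85,3.7,0,0,-0.602,0]], "squeeze": 30}}

```text
clock: 33.4
position: [0.4727, -0.3179, 0.199]
tool_rot: [-3.141, -0.001, 2.117]
force: [-0.2, 0.2, -0.4]
grip_width: 0.0424
finger_force: 0.0
```

Request:
{"fn": "play_rows", "kwargs": {"motion": [[0,0,1,0,0,-0.12,0],[0,0,2.4,0,0,-0.24,0],[0,0,3.7,0,0,-0.37,0],[0,0,5,0,0,-0.49,0],[0,0,6,0,0,-0.606,0]]}}

```text
clock: 33.9
position: [0.4725, -0.3175, 0.139]
tool_rot: [3.141, -0.0, 2.723]
force: [0.1, -0.2, -0.3]
grip_width: 0.0427
finger_force: 0.0
```

Request:
{"fn": "play_rows", "kwargs": {"motion": [[0,0,0,0,0,0,0],[0,0,0,0,0,0,0],[0,0,0,0,0,0,0],[0,0,0,0,0,0,0],[0,0,0,0,0,0,0]]}}

```text
clock: 34.4
position: [0.4729, -0.3177, 0.1402]
tool_rot: [-3.141, 0.001, 2.717]
force: [0.0, 0.0, 0.2]
grip_width: 0.043
finger_force: 0.0
```

Run:
```python
from h import *
s=observe(); print(s["position"],s["qpos"].round(2))
go(.4728,-.3175,.064,155.7)
c=viewer.camera_info("wrist"); p,d=viewer.grab_frame("wrist"); np.savez("w14.npz",p=p,d=d,**c); cv2.imwrite("pics/w14.png",p[:,:,::-1])
```

```text
[ 0.47285232 -0.31769532  0.14018907] [ 0.39  0.55  0.14  1.84 -0.11  0.76  1.73]
shift cm [0.02 0.02 7.62] turn [-0.     0.001 -0.001] | dist 7.6 deg 0.0
```

View pics/w14.png

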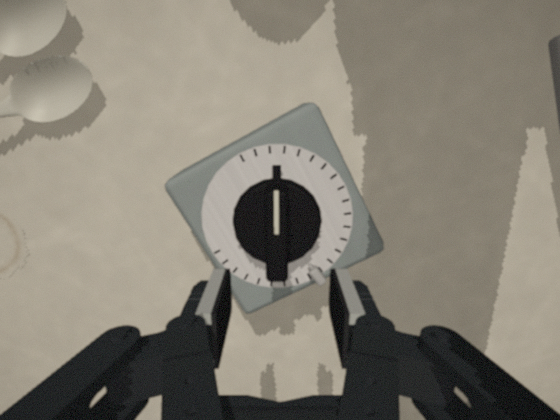

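The view down the tool has the bar vertical at column 277, the nose at (277,167), the tab at (317,272) and the disc centre near (277,214). I'll refine the tab angle.

Run:
```python
from h import *
z=np.load("w14.npz"); c={k:z[k] for k in("fx","fy","cx","cy","R","t")}; p=z["p"]
r=ray([(201,214),(353,214),(277,144),(277,287)],.053,c)[:,:2]; C=r.mean(0); print(r.round(4),C)
sk=ray([(233,222),(321,222)],.060,c)[:,:2]; print("skirt",sk.mean(0))
ang=lambda v:np.degrees(np.arctan2(v[1],v[0]))
for zz in (.054,.057,.06):
    T=ray([(317,272)],zz,c)[0,:2]; print(zz,T,ang(T-C),np.linalg.norm(T-C))
N=ray([(277,168)],.06,c)[0,:2]; print("nose",ang(N-C),np.linalg.norm(N-C))
L=ray([(277,234),(276.5,190)],.088,c)[:,:2]; print("line",ang(L[1]-L[0]),L)
g=cv2.cvtColor(p,cv2.COLOR_RGB2HSV)[250:300,290:345]
cv2.imwrite("pics/tab.png",cv2.resize(p[230:300,260:350],None,fx=7,fy=7,interpolation=cv2.INTER_CUBIC)[:,:,::-1])
```

```text
[[ 0.4466 -0.3638]
 [ 0.4883 -0.2716]
 [ 0.4255 -0.2986]
 [ 0.517  -0.3402]] [ 0.46934797 -0.31854163]
skirt [ 0.47040321 -0.31896509]
0.054 [ 0.51730803 -0.30965473] 10.497722826132838 0.048776469599633436
0.057 [ 0.51579725 -0.3093472 ] 11.196704890184275 0.04735053268337393
0.06 [ 0.51428647 -0.30903967] 11.938974465923451 0.04593207980396011
nose 155.4603767924124 0.03421795859642389
line 156.15538673578425 [[ 0.46845774 -0.3178539 ]
 [ 0.444742   -0.30737195]]
```

View pics/tab.png

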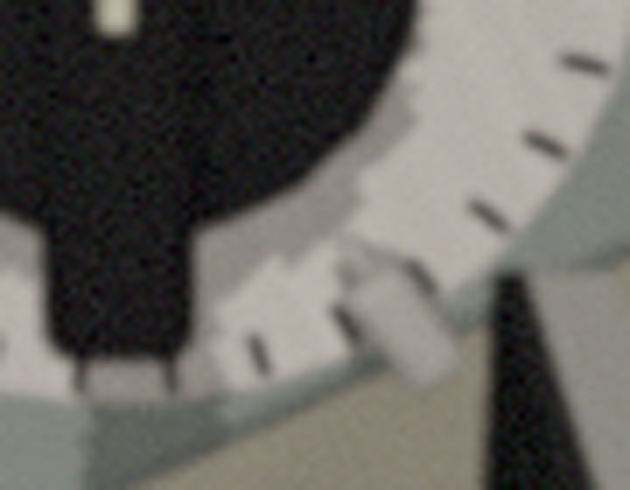

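Request:
{"fn": "play_rows", "kwargs": {"motion": [[0,-0.15,1.5,0,0,0,0],[0,-0.15,3.5,0,0,0,0],[0,-0.15,5.5,0,0,0,0],[0,-0.15,6.8,0,0,0,0],[0,-0.15,7.5,0,0,0,0]]}}

```text
clock: 34.95
position: [0.4717, -0.3189, 0.0639]
tool_rot: [3.142, -0.001, 2.718]
force: [0.2, 0.3, 0.9]
grip_width: 0.0426
finger_force: 0.0
```

Request:
{"fn": "play_rows", "kwargs": {"motion": [[0,0,0,0,0,0,0],[0,0,0,0,0,0,0],[0,0,0,0,0,0,-1],[0,0,0,0,0,0,-1],[0,0,0,0,0,0,-1]]}}

```text
clock: 35.45
position: [0.4721, -0.3197, 0.0656]
tool_rot: [-3.141, 0.001, 2.717]
force: [-2.4, -3.1, 7.2]
grip_width: 0.013
finger_force: 31.3
```

Request:
{"fn": "play_rows", "kwargs": {"motion": [[0,-0.03,-0.1,0,0,0.1,-1],[0,-0.03,-0.1,0,0,0.22,-1],[0,-0.03,-0.1,0,0,0.35,-1],[0,-0.03,-0.1,0,0,0.48,-1],[0,-0.03,-0.1,0,0,0.6,-1]]}}

```text
clock: 35.95
position: [0.4717, -0.319, 0.0657]
tool_rot: [-3.142, -0.001, 2.113]
force: [0.3, 0.2, -7.8]
grip_width: 0.0132
finger_force: 30.9
```

Request:
{"fn": "play_rows", "kwargs": {"motion": [[0,0,0,0,0,0.13,-1],[0,0,0,0,0,0.26,-1],[0,0,0,0,0,0.39,-1],[0,0,0,0,0,0.52,-1],[0,0,0,0,0,0.65,-1]]}}

```text
clock: 36.45
position: [0.4721, -0.3189, 0.0657]
tool_rot: [3.141, -0.0, 1.463]
force: [1.7, 0.2, -10.9]
grip_width: 0.0131
finger_force: 30.6
```

Request:
{"fn": "play_rows", "kwargs": {"motion": [[0,0,0,0,0,0.13,-1],[0,0,0,0,0,0.26,-1],[0,0,0,0,0,0.39,-1],[0,0,0,0,0,0.52,-1],[0,0,0,0,0,0.65,-1]]}}

```text
clock: 36.95
position: [0.4725, -0.3191, 0.0657]
tool_rot: [3.141, -0.0, 0.813]
force: [4.0, -2.0, -12.5]
grip_width: 0.0132
finger_force: 30.2
```

Request:
{"fn": "play_rows", "kwargs": {"motion": [[0,0,0,0,0,0.13,-1],[0,0,0,0,0,0.26,-1],[0,0,0,0,0,0.38,-1],[0,0,0,0,0,0.49,-1],[0,0,0,0,0,0.6,-1]]}}

```text
clock: 37.45
position: [0.4726, -0.3194, 0.0658]
tool_rot: [3.141, -0.001, 0.214]
force: [3.8, -2.9, -13.2]
grip_width: 0.013
finger_force: 30.2
```

Request:
{"fn": "play_rows", "kwargs": {"motion": [[0,0,0,0,0,0,-1],[0,0,0,0,0,0,-1],[0,0,0,0,0,0,-1],[0,0,0,0,0,0,0],[0,0,0,0,0,0,0]]}}

```text
clock: 37.95
position: [0.472, -0.3193, 0.066]
tool_rot: [-3.141, -0.0, 0.218]
force: [-0.6, 1.1, 0.0]
grip_width: 0.0417
finger_force: 0.0
```

Request:
{"fn": "play_rows", "kwargs": {"motion": [[0,0,0,0,0,0,0],[0,0,-2,0,0,0,0],[0,0,-5,0,0,0,0],[0,0,-8,0,0,0,0],[0,0,-10,0,0,0,0]]}}

```text
clock: 38.45
position: [0.472, -0.3197, 0.1678]
tool_rot: [3.141, -0.001, 0.217]
force: [0.3, -0.1, -0.7]
grip_width: 0.0427
finger_force: 0.0
```

Request:
{"fn": "play_rows", "kwargs": {"motion": [[0,0,0,0,0,0,0],[0,0,0,0,0,0,0],[0,0,0,0,0,0,0],[0,0,0,0,0,0,0],[0,0,0,0,0,0,0]]}}

```text
clock: 38.95
position: [0.4716, -0.3193, 0.1653]
tool_rot: [-3.141, 0.001, 0.218]
force: [0.1, -0.0, 0.6]
grip_width: 0.0429
finger_force: 0.0
```

Run:
```python
from h import *
s=observe(); print(s["position"],np.degrees(s["tool_rot"]))
c=viewer.camera_info("wrist"); p,d=viewer.grab_frame("wrist"); np.savez("w15.npz",p=p,d=d,**c)
cv2.imwrite("pics/w15.png",cv2.resize(p[100:300,150:410],None,fx=3,fy=3,interpolation=cv2.INTER_CUBIC)[:,:,::-1])
```

```text
[ 0.47164523 -0.31932112  0.16530417] [-1.79978417e+02  4.19780086e-02  1.24659634e+01]
```

View pics/w15.png

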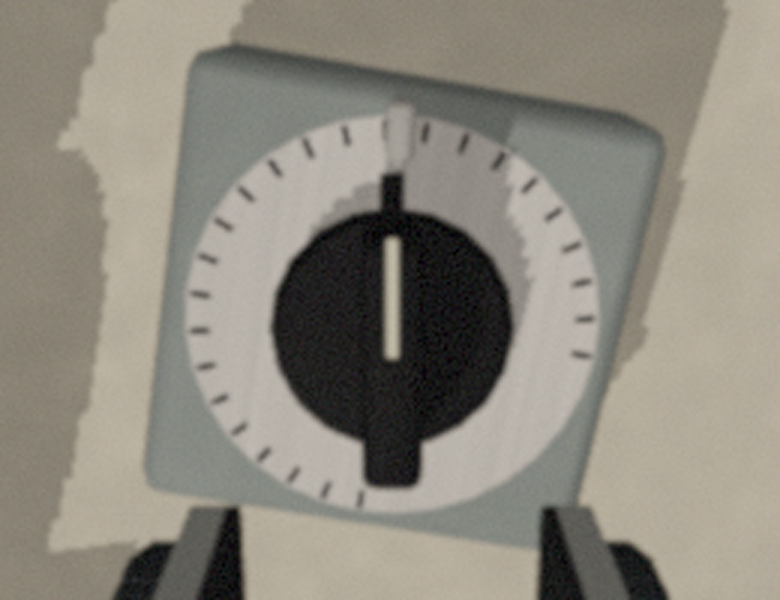

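The nose is at (392,190) and the tab at (400,140), so the dial is about 2.5° short of the tab. I'll make a small correction.

Request:
{"fn": "play_rows", "kwargs": {"motion": [[0,0,2,0,0,0,0],[0,0,5,0,0,0,0],[0,0,8,0,0,0,0],[0,0,9.5,0,0,0,0],[0,0,10,0,0,0,0]]}}

```text
clock: 39.5
position: [0.4713, -0.3192, 0.0646]
tool_rot: [-3.141, 0.002, 0.217]
force: [0.3, 0.5, 0.9]
grip_width: 0.0425
finger_force: 0.0
```

Request:
{"fn": "play_rows", "kwargs": {"motion": [[0,0,0,0,0,0,0],[0,0,0,0,0,0,-1],[0,0,0,0,0,0,-1],[0,0,0,0,0,0,-1],[0,0,0,0,0,0,-1]]}}

```text
clock: 40.0
position: [0.4724, -0.3195, 0.0669]
tool_rot: [3.141, -0.001, 0.218]
force: [-1.8, 1.1, 7.2]
grip_width: 0.0129
finger_force: 31.4
```

Request:
{"fn": "play_rows", "kwargs": {"motion": [[0,0,0,0,0,0.02,-1],[0,0,0,0,0,0.043,-1],[0,0,0,0,0,0.043,-1],[0,0,0,0,0,0.043,-1],[0,0,0,0,0,0.043,-1]]}}

```text
clock: 40.5
position: [0.4724, -0.3195, 0.0669]
tool_rot: [3.141, -0.001, 0.175]
force: [-2.0, 1.5, 7.8]
grip_width: 0.0133
finger_force: 31.5
```

Request:
{"fn": "play_rows", "kwargs": {"motion": [[0,0,0,0,0,0,0],[0,0,0,0,0,0,0],[0,0,0,0,0,0,0],[0,0,-3,0,0,0,0],[0,0,-7,0,0,0,0]]}}

```text
clock: 41.0
position: [0.4711, -0.3189, 0.1356]
tool_rot: [-3.14, 0.002, 0.174]
force: [0.2, -0.2, 0.9]
grip_width: 0.043
finger_force: 0.0
```

Request:
{"fn": "play_rows", "kwargs": {"motion": [[0,0,-2,0,0,0,0],[0,0,-3,0,0,0,0],[0,0,-3,0,0,0,0],[0,0,-3,0,0,0,0],[0,0,-3,0,0,0,0]]}}

```text
clock: 41.5
position: [0.4715, -0.319, 0.1647]
tool_rot: [-3.141, 0.001, 0.175]
force: [-0.3, 0.3, -0.2]
grip_width: 0.0431
finger_force: 0.0
```

Run:
```python
from h import *
s=observe(); print(s["position"],s["clock"])
p,d=viewer.grab_frame("wrist"); t,dt=viewer.grab_frame("top")
a=cv2.resize(p[110:270,180:380],(400,320)); b=cv2.resize(t[120:280,230:430],(400,320),interpolation=cv2.INTER_CUBIC)
cv2.imwrite("pics/fin.png",np.hstack([a,b])[:,:,::-1])
c=viewer.camera_info("top"); H=cloud(dt,c)[...,2]; m=np.zeros(H.shape,bool); w=(slice(150,260),slice(255,335)); m[w]=(H[w]>.138)&(H[w]<.16); print(rect(m,.148,c))
```

```text
[ 0.47152538 -0.31902689  0.16467536] 41.5
(array([ 0.66111566, -0.02529914]), (84.21212005615234, 70.9649658203125), 86.53126525878906)
```

View pics/fin.png

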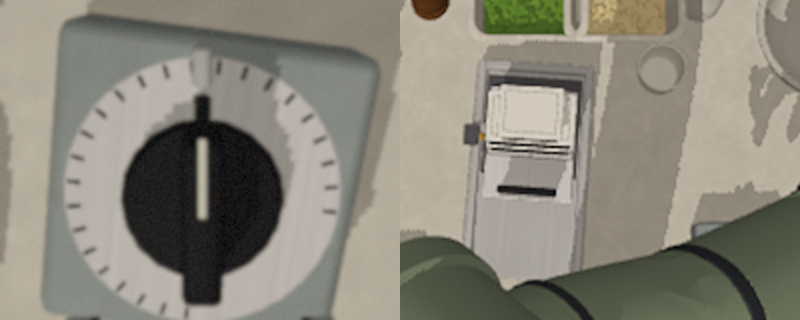

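The nose at (202,105) is on the tab at (202,70). The column is square on the carriage, which is home, and the robot is clear of everything.

```bash
python3 -c "
from workcell import bot
print(bot.job_done())"
```

```text
the job is handed in; nothing more can be done
None
```

The job is handed in. Both large boxes and the small one stand in a square column on the seat, the carriage snapped fully home, and the dial nose then turned to the index tab; my last camera check confirmed all three, but no verdict came back.

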